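# Check the grinder's latching stop button

### The job

Check the bench grinder's guarded mushroom stop button: press it fully in so that it latches, then push the raised grip rib on its top round clockwise (seen from above), without pinching it, until the latch lets go and the button springs all the way out, and leave it free. Do not press the flat start button on the other box, and leave the loose things on the bench where they are.

Things in the scene. Friction and masses are not known exactly. Their poses are not given: they have to be found in the camera images.
- stop_box: The stop station: a grey box 96 x 96 mm and 60 mm high, screwed to the bench, with a guarded mushroom button on top. Origin at the centre of its underside; z points up along the button's axis. The grip rib across the button lies along the box's x axis when the twist is 0.
- stop_guard (a point): Centre of the top rim of the fixed aluminium guard collar around the button: 84 mm outside and 74 mm inside diameter, rim 78 mm above the bench. In it moves the black mushroom head of 64 mm diameter, its crown 88 mm above the bench when out, its edge lower.
- stop_top (a point): Centre of the top edge of the aluminium grip rib, on the button's axis, 108 mm above the bench when out; goes down with the button. The rib is 60 mm long, 12 mm thick (6 mm in its uppermost 3 mm) and stands 20 mm above the crown. This point's x axis lies along the rib and turns with it.
- stop_press (a joint): How far the button is pressed in, m: 0 is out, 0.010 the hard stop. A spring pushes it out (about 3 N at 0, 9 N at the stop). It latches when pressed past 0.0085; let go, it then rises to about 0.0065 and stays there until twisted.
- stop_twist (a joint): Turn of the mushroom head with its rib, rad: 0 as it rests, growing clockwise seen from above, hard stop at 0.9. A weak spring (0.01 to 0.04 N m) turns it back to 0 when let go. A latched button lets go at about 0.6 rad and springs out by 6.5 mm. Push the side of the rib near either end, 15 to 25 mm from the axis: on the box's +y side for its +x half, on the -y side for its -x half.
- start_box: The start station: a matching grey box 96 x 96 x 60 mm screwed to the bench, with a low flat black push button of 32 mm diameter on its top, no guard and no rib. Origin at the centre of its underside.
- start (a joint): How far the flat start button is pressed, m: 0 is out, 0.006 fully in. It must stay out.
- jar_mid (a point): Middle of a loose closed grey jar, 64 mm diameter, 100 mm high, standing on the bench.
- wrench_grip (a point): Grip of a loose steel wrench about 170 mm long, lying on the bench.
- socket_mid (a point): Middle of a loose dark steel socket (a short tube), 38 mm diameter, 55 mm high, standing on the bench.
Mind the look-alikes: they are no part of the job. Leave any green or orange look-alike of the stop_box alone. Leave any green look-alike of the start_box alone.

How it is judged:
By the outcome, as a careful person would: the job done as asked, in the order asked, and still so for the second after the job is handed in, with the robot touching nothing.
It also fails if it takes over 38 s, if anything falls off the work surface, if the arm or the gripper's body presses on something with over 40 N, if the wrist force passes 120 N, or if a joint passes its speed limit or range.

### The arm

A 7-joint arm with a two-finger parallel gripper is mounted at the origin on the work surface. World frame = base frame: x ahead of the robot, y to its left, z up, the work surface at z = 0. Lengths are in m, angles in rad, forces in N, time in s.
With the tool pointing down it reaches from about 0.4 to 0.85 m from the base axis. Payload 10.4 kg.
Tool frame: the origin (TCP) lies between the finger pads; the fingertips stand manip.tcp_to_tips ahead of it and the grasp point (between the pads) lies 2 mm behind it (manip.tcp_to_tips is the distance from the TCP to the fingertips, in m); y points along the fingers, z is the direction in which the jaws open and shut, and the axes are right-handed (so a half turn about y gives the same grasp; the last joint's range is limited). The gripper opens to 85 mm and grips with 20 to 120 N. Pads are 22 mm wide; open, the fingers measure 114 mm over their backs; the gripper's body (76 mm by 85 mm) begins 54 mm behind the grasp point. The pads swing forward as they close: fully open they stand 13 mm farther back than shut.
Start: joints at [-1.354, 0.332, -0.065, 1.46, 0.022, 1.35, -0.088], TCP at [0.148, 0.607, 0.248] pointing down, gripper open.
Joint ranges: [-2.6, 2.6], [-0.5, 2.12], [-1.47, 1.34], [0.16, 2.42], [-1.27, 4.41], [0.06, 2.06], [-2.6, 2.6]. Speed limits (rad/s): [2.22, 2.22, 2.79, 2.79, 3.14, 3.14, 3.14].

### API

Orientations are given as a unit quaternion [x, y, z, w].
In Python, from workcell import manip gives the robot as it stands. The module is installed in compiled form; this text tells all that it offers.
- The arm moves only by the tool move_arm, never from a script. Its argument "increments" is a list of rows, each an object with "offset": the shift along the tool's x, y, z in m, a list of three; "yaw": the turn about the tool's y in degrees; "jaw": the closure in counts, from 0 (fully open) to 255 (shut). In form: [{"offset": [tx, ty, tz], "yaw": yaw, "jaw": jaw}, ...]. A call has 1 to 10 rows; each row is the pose to reach, as a shift and turn from the pose measured when the call began, along the tool's axes at that moment; what a row does not reach only later rows make up. A row lasts 1/12 s, in which the tool goes at most 41.7 mm and 7.16 degrees, less where a joint would pass 70% of its speed; a pose out of reach is approached as far as the arm can. A call with a gripper value outside its range is refused whole. The fingers move at their own pace and stop on an object; "squeeze" is the grip in N (left out, the last holds). Time passes only in rows, so rows that repeat a pose let the fingers close. It gives the time, the measured TCP pose, the force and the opening at its end, in the units of the state.
- manip.get_obs(): the state, without advancing time (a new reading comes with each control period).
- manip.camera(name): name is "scene" or "top" or "wrist"; returns a dict with "pixels" (420x560x3 uint8, red, green, blue), "depth" (420x560 float32, m along the optical axis (not along the pixel's ray), 0 where there is no reading), "intrinsics" (3x3 intrinsics, pixels), "R" (3x3) and "t" (3): a world point X has camera coordinates R X + t; the wrist camera has in their place "mount" (4x4, takes a point from camera to tool coordinates, whose origin is the TCP and whose axes are the tool frame's). Camera axes: x right, y down, z forward; pixel columns grow to the right and rows downward; lengths in m; the calibration is good to about 2 mm. A picture is of the moment at which its call begins: read the wrist's pose just before it.
- manip.hand_in(): hands the job in, once; it reports no verdict.
Trained networks look in a picture, given as the dict that the camera call returned (one of the last four; its "shot" number tells which), for a name from the list of things; names that differ only in an ending like _2 or _b are one class to them, and where a whole thing is asked for, a point or a joint stands for the part that bears it (a point fixed in the world has none). Each returns a list of dicts, best first, with "confidence" (0 to 1); they miss things now and then, are a little off and sometimes report something else, mostly with a low value. They report only what shows in the picture. A call takes as long as a camera call. They do not tell look-alikes from the thing itself.
- manip.recognise(picture, query): "bbox" ([left, top, right, bottom] in pixels, round what is visible of it).
- manip.spot_point(picture, query): "centre" ([column, row] in pixels: a listed point, or the origin of a listed thing).
The state is a dict: "clock": time; "joint_pos": joint angles; "joint_velocities": joint speeds; "tau": joint torques, N m; "position": TCP position; "ee_rot": TCP orientation; "ft_force": force on the tool from outside, world axes, zero at the start; "torque": the same for the moment, N m; "grip_width": opening from 0.0 (shut) to 1.0 (fully open).
Only numpy, scipy, OpenCV 4.12 (cv2) and the standard library are available. Lean on these libraries where they do the work, as an engineer would, in place of code of your own. Each camera call takes 0.05 s, during which the arm holds its last target. There are 200 camera calls.

## Working session

There is one attempt and no reset: what is moved stays moved. The work goes in short steps, Python scripts to look and compute and a tool call to move; the robot and the scene stay as the last step left them, time stands still between calls to the robot, and variables do not carry over. Pictures are saved under pics/ and viewed, about 8 in all and at most 12, crops included, and the job is handed in when it is done.

Besides the shell and the picture viewer there is one more tool, called after ">>>" as name([rows], argument=value, ...), one row to a line, values as JSON. move_arm: Moves the arm, as the interface text tells. Its arguments: {"type":"object","properties":{"increments":{"type":"array","items":{"type":"object","properties":{"offset":{"type":"array","items":{"type":"number"}},"yaw":{"type":"number"},"jaw":{"type":"number"}}}},"squeeze":{"type":"number"}},"required":["increments"]}

```bash
mkdir -p pics; cat > h.py <<'E'
import numpy as np, cv2
from workcell import manip
from scipy.spatial.transform import Rotation as Ro
def save(c,n,crop=None,s=1):
    im=c["pixels"][:,:,::-1]
    if crop: im=im[crop[1]:crop[3],crop[0]:crop[2]]
    cv2.imwrite("pics/"+n,cv2.resize(im,None,fx=s,fy=s,interpolation=cv2.INTER_CUBIC))
def cloud(c):
    K=c["intrinsics"];d=c["depth"];v,u=np.indices(d.shape)
    P=np.stack([(u-K[0,2])/K[0,0]*d,(v-K[1,2])/K[1,1]*d,d],-1)
    return (P-c["t"])@c["R"]   # R^T (p-t)
E
python3 - <<'E'
from h import *
o=manip.get_obs();print(o, manip.tcp_to_tips)
a=manip.camera("scene");b=manip.camera("top")
save(a,"s.png");save(b,"t.png")
im=np.hstack([cv2.imread("pics/s.png"),cv2.imread("pics/t.png")])
for n,c in (("scene",a),("top",b)):
    C=cloud(c)
    for q in ["stop_box","stop_guard","stop_top","start_box","jar_mid","wrench_grip","socket_mid"]:
        for r in manip.spot_point(c,q)[:4]:
            u,v=map(int,np.round(r["centre"]));print(n,q,u,v,round(r["confidence"],2),C[v,u].round(3) if 0<=v<420 and 0<=u<560 else None)
E
```

```text
{'clock': 0.0, 'joint_pos': array([-1.35356435,  0.33289812, -0.06470223,  1.46093112,  0.02160335,
        1.34990801, -0.08851055]), 'joint_velocities': array([-7.78614079e-04, -9.54174043e-04, -1.82656837e-04, -5.07025442e-04,
        1.12878248e-03, -1.87753760e-03,  6.09402019e-05]), 'tau': array([-5.40844468e-06, -6.25468898e+01,  4.89583611e-02, -3.91598010e+01,
        1.62227161e-02,  1.01906681e-02,  2.57187236e-05]), 'position': array([0.1483829 , 0.60677004, 0.2475044 ]), 'ee_rot': array([ 0.70254014, -0.08462262,  0.08454883, -0.70151825]), 'ft_force': array([0.62425175, 0.32202033, 0.29918649]), 'torque': array([-0.07802912,  0.03418616,  0.04100624]), 'grip_width': 0.9981810772162969} 0.017
scene stop_box 236 314 0.9 [0.773 0.168 0.085]
scene stop_box 316 283 0.82 [0.591 0.179 0.06 ]
scene stop_box 365 233 0.56 [0.437 0.134 0.081]
scene stop_guard 236 298 0.96 [0.76  0.145 0.103]
scene stop_guard 322 267 0.77 [0.575 0.168 0.105]
scene stop_guard 370 217 0.61 [0.416 0.114 0.107]
scene stop_top 373 214 0.88 [0.406 0.112 0.109]
scene stop_top 324 262 0.86 [0.566 0.161 0.1
[... 416 characters left out ...]
34 142 0.87 [0.74  0.126 0.101]
top stop_box 239 280 0.86 [0.409 0.103 0.088]
top stop_box 226 214 0.78 [0.565 0.14  0.088]
top stop_guard 231 135 0.79 [0.756 0.134 0.105]
top stop_guard 218 210 0.64 [0.572 0.157 0.106]
top stop_guard 236 279 0.6 [0.412 0.108 0.105]
top stop_top 229 131 0.86 [0.766 0.139 0.107]
top stop_top 234 282 0.81 [0.405 0.112 0.109]
top stop_top 214 212 0.64 [ 0.46  -0.006  1.116]
top start_box 336 239 0.93 [ 0.512 -0.127  0.074]
top start_box 383 177 0.73 [ 0.668 -0.241  0.074]
top jar_mid 145 265 0.59 [0.438 0.325 0.097]
top wrench_grip 413 274 0.62 [ 0.432 -0.331  0.008]
top socket_mid 144 265 0.61 [0.438 0.326 0.101]
top socket_mid 279 179 0.58 [0.659 0.015 0.058]
```

View pics/s.png

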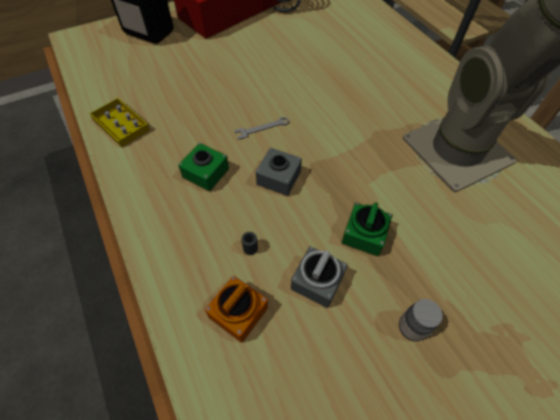

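View pics/t.png

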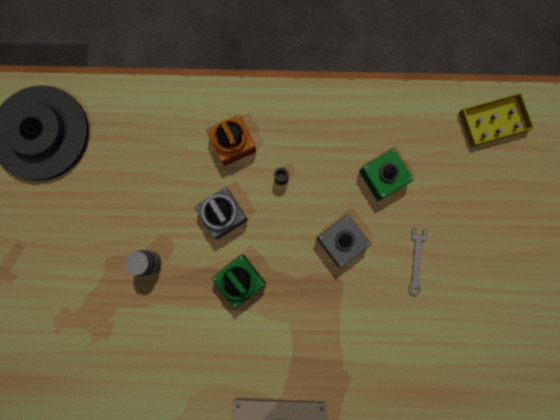

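Top view candidates: green at (238,282), orange at (231,138) and grey at (219,212). Only the grey one fits stop_box, and in the scene view it is at (320,270). The grey start box is at (344,241), with a green start look-alike at (388,173). Next I measure the grey stop box and check it in a close crop.

```bash
python3 - <<'E'
from h import *
a=manip.camera("scene");b=manip.camera("top")
save(b,"tc.png",(170,170,270,260),5)
for n,c in (("scene",a),("top",b)):
    C=cloud(c);P=C.reshape(-1,3);px=c["pixels"].reshape(-1,3)
    m=(np.hypot(P[:,0]-.568,P[:,1]-.157)<.075)&(P[:,2]>.05);Q=P[m]
    print(n,np.histogram(Q[:,2],np.arange(.05,.12,.004))[0])
    rib=Q[(Q[:,2]>.099)];w=rib[:,:2].mean(0);e,V=np.linalg.eigh(np.cov((rib[:,:2]-w).T));ax=V[:,1]
    s=(rib[:,:2]-w)@ax;t=(rib[:,:2]-w)@V[:,0]
    print(" rib",len(rib),w.round(4),rib[:,2].max().round(4),np.median(rib[:,2]).round(4),"mid",(w+ax*(s.max()+s.min())/2+V[:,0]*(t.max()+t.min())/2).round(4),"L",np.ptp(s).round(4),np.ptp(t).round(4),"ang",np.degrees(np.arctan2(ax[1],ax[0]))%180)
    g=Q[(Q[:,2]>.0755)&(Q[:,2]<.081)];g=g[np.hypot(*(g[:,:2]-w).T)>.034]
    A=np.c_[2*g[:,:2],np.ones(len(g))];x=np.linalg.lstsq(A,(g[:,:2]**2).sum(1),rcond=None)[0]
    print(" guard",len(g),x[:2].round(4),np.sqrt(x[2]+x[:2]@x[:2]).round(4))
    bx=Q[(Q[:,2]>.057)&(Q[:,2]<.063)];print(" box",cv2.minAreaRect((bx[:,:2]*1000).astype(np.float32)))
    for r in manip.recognise(c,"stop_box"):print(r)
C=cloud(b);print("dark thing",C[130,30],C[130,60],C[95,30],C[160,80],"tall:",np.sort(C[...,2].ravel())[-5:])
E
```

```text
scene [ 30  50 434 297  41  46  71 228 113 317  50   8  11  32  94  32   0]
 rib 168 [0.5733 0.1608] 0.1135 0.1078 mid [0.5724 0.1597] L 0.0595 0.0122 ang 33.52798503521072
 guard 233 [0.5723 0.1596] 0.0393
 box ((572.2388305664062, 159.4427490234375), (95.84181213378906, 96.0459213256836), 33.78532028198242)
{'bbox': [205.7, 278.4, 266.2, 341.8], 'confidence': 0.94}
{'bbox': [339.9, 203.1, 391.3, 257.7], 'confidence': 0.71}
{'bbox': [287.2, 246.5, 343.4, 310.1], 'confidence': 0.7}
top [ 10  80 419 176  26  16  92 141 141 210  32   5   5  46  65  18   0]
 rib 133 [0.5721 0.1602] 0.1137 0.1068 mid [0.5725 0.1608] L 0.0591 0.0123 ang 33.76654698366019
 guard 175 [0.5725 0.1605] 0.0392
 box ((572.4202880859375, 160.73501586914062), (96.15818786621094, 95.86844635009766), 34.303245544433594)
{'bbox': [197.9, 189.3, 246.9, 242.2], 'confidence': 0.78}
{'bbox': [214.2, 255.8, 266.0, 308.9], 'confidence': 0.7}
{'bbox': [204.1, 115.4, 259.3, 165.3], 'confidence': 0.58}
dark thing [0.77363985 0.66222005 0.04956291] [0.77792902 0.58880552 0.04113826] [0.87791353 0.68870286 0.02293084] [ 7.08860161e-01  5.50306768e-01 -5.45975276e-04] tall: [1.11648752 1.11648752 1.11648752 1.11648752 1.11648752]
```

View pics/tc.png

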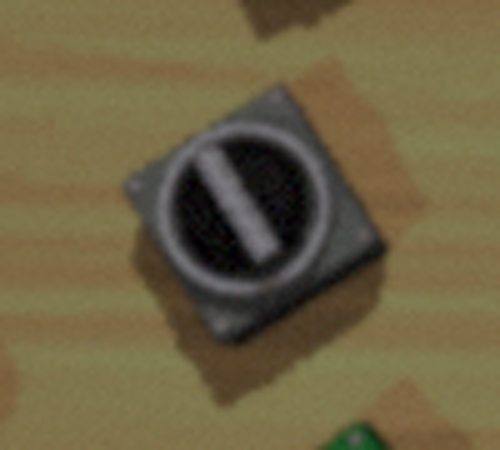

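The crop shows the grey box, with the ring guard at crop (245,210) and the aluminium rib across it from (210,155) to (265,255). Both cameras agree: axis at (0.5724, 0.160), rib angle 33.7°, top 0.108, guard radius about 39 mm. All of these match the description.

```bash
cat >> h.py <<'E'
C0=np.array([.5724,.1601]);A0=33.7
def plan(pts):
    """pts: (u,v,z,angle) u along rib(box x), v box y, z of TCP, angle deg of tool x (world)"""
    o=manip.get_obs();R=Ro.from_quat(o["ee_rot"]).as_matrix();p=o["position"]
    a=np.degrees(np.arctan2(R[1,0],R[0,0]));print("pos",p.round(4),"x ang",a.round(2),"down",R[:,1].round(4),"F",o["ft_force"].round(2),"grip",round(o["grip_width"],3),"t",o["clock"],"q7",o["joint_pos"][6].round(2))
    c,s=np.cos(np.radians(A0)),np.sin(np.radians(A0))
    for u,v,z,an in pts:
        T=np.array([C0[0]+c*u-s*v,C0[1]+s*u+c*v,z])
        yaw=-((an-a+90)%180-90) # about tool y (down) ; half-turn equivalent
        print((u,v,z,an),"offset",(R.T@(T-p)).round(4),"yaw",round(yaw,2))
E
python3 -c "
from h import *
plan([(0,0,.16,A0),(0,0,.16,A0+90)])"
```

```text
pos [0.1484 0.6072 0.2484] x ang -13.74 down [ 0.e+00  2.e-04 -1.e+00] F [ 0.68 -0.05 -0.08] grip 0.998 t 1.0 q7 -0.09
(0, 0, 0.16, 33.7) offset [ 0.518   0.0883 -0.3336] yaw -47.44
(0, 0, 0.16, 123.7) offset [ 0.518   0.0883 -0.3336] yaw 42.56
```

>>> move_arm([
  {"offset": [0.518,0.04,-0.334],"yaw": -47.4,"jaw": 255},
  {"offset": [0.518,0.04,-0.334],"yaw": -47.4,"jaw": 255},
  {"offset": [0.518,0.04,-0.334],"yaw": -47.4,"jaw": 255},
  {"offset": [0.518,0.04,-0.334],"yaw": -47.4,"jaw": 255},
  {"offset": [0.518,0.04,-0.334],"yaw": -47.4,"jaw": 255},
  {"offset": [0.518,0.04,-0.334],"yaw": -47.4,"jaw": 255},
  {"offset": [0.518,0.04,-0.334],"yaw": -47.4,"jaw": 255},
  {"offset": [0.518,0.04,-0.334],"yaw": -47.4,"jaw": 255},
  {"offset": [0.518,0.04,-0.334],"yaw": -47.4,"jaw": 255},
  {"offset": [0.518,0.04,-0.334],"yaw": -47.4,"jaw": 255},
])

```text
clock: 1.83
position: [0.426, 0.314, 0.2225]
ee_rot: [-0.677, -0.205, 0.205, 0.677]
ft_force: [1.0, 0.3, 0.2]
grip_width: -0.0
```

```bash
python3 -c "
from h import *
plan([(0,0,.16,A0)])"
```

```text
pos [0.426  0.314  0.2225] x ang 33.67 down [ 5.e-04  7.e-04 -1.e+00] F [1.01 0.3  0.18] grip -0.0 t 1.8333 q7 1.45
(0, 0, 0.16, 33.7) offset [ 0.0365  0.0625 -0.2092] yaw -0.03
```

>>> move_arm([
  {"offset": [0.0365,0.04,-0.209],"yaw": 0,"jaw": 255},
  {"offset": [0.0365,0.04,-0.209],"yaw": 0,"jaw": 255},
  {"offset": [0.0365,0.04,-0.209],"yaw": 0,"jaw": 255},
  {"offset": [0.0365,0.04,-0.209],"yaw": 0,"jaw": 255},
  {"offset": [0.0365,0.04,-0.209],"yaw": 0,"jaw": 255},
  {"offset": [0.0365,0.04,-0.209],"yaw": 0,"jaw": 255},
  {"offset": [0.0365,0.0625,-0.209],"yaw": 0,"jaw": 255},
  {"offset": [0.0365,0.0625,-0.209],"yaw": 0,"jaw": 255},
  {"offset": [0.0365,0.0625,-0.209],"yaw": 0,"jaw": 255},
])

```text
clock: 2.58
position: [0.5714, 0.1605, 0.1592]
ee_rot: [-0.677, -0.204, 0.206, 0.677]
ft_force: [-0.6, 0.3, -0.1]
grip_width: -0.0
```

```bash
python3 - <<'E'
from h import *
plan([(0,0,.125,A0),(0,0,.115,A0)])
o=manip.get_obs();w=manip.camera("wrist");save(w,"w1.png")
K=w["intrinsics"];M=w["mount"];R=Ro.from_quat(o["ee_rot"]).as_matrix()
d=w["depth"];v,u=np.indices(d.shape);P=np.stack([(u-K[0,2])/K[0,0]*d,(v-K[1,2])/K[1,1]*d,d],-1).reshape(-1,3)
P=(P@M[:3,:3].T+M[:3,3])  # tool
W=P@R.T+o["position"]
print("mount t",M[:3,3])
f=(np.abs(P[:,0])<.03)&(np.abs(P[:,2])<.03)&(P[:,1]<.025)&(d.ravel()>0)
print("finger pts",f.sum(), P[f].min(0) if f.any() else 0,P[f].max(0) if f.any() else 0)
rib=W[(W[:,2]>.099)&(W[:,2]<.115)&(np.hypot(W[:,0]-.5724,W[:,1]-.16)<.05)]
print("rib",len(rib),rib.mean(0) if len(rib) else 0)
E
```

```text
pos [0.5714 0.1605 0.1592] x ang 33.7 down [-1.9e-03 -1.0e-04 -1.0e+00] F [-0.59  0.26 -0.14] grip -0.0 t 2.5833 q7 1.88
(0, 0, 0.125, 33.7) offset [ 0.0007  0.0342 -0.0009] yaw -0.0
(0, 0, 0.115, 33.7) offset [ 0.0007  0.0442 -0.0009] yaw -0.0
mount t [-0.0751737  -0.1249104  -0.00069331]
finger pts 26026 [-0.02221945 -0.07693827 -0.02999792] [0.01088639 0.01445932 0.02999899]
rib 1424 [0.56064225 0.1517017  0.10553285]
```

View pics/w1.png

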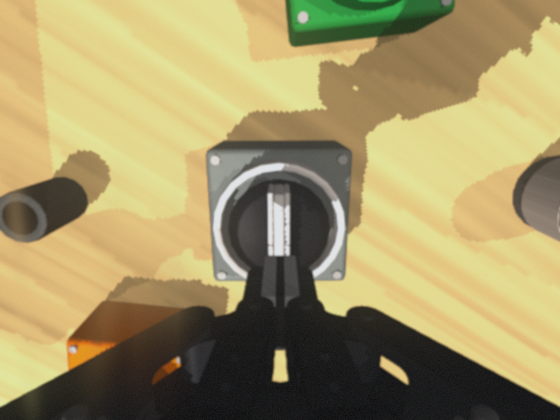

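The wrist view shows the closed fingers at (280,270), centred over the rib of the grey box at (280,225). Nothing else is under the tool, so I press.

>>> move_arm([
  {"offset": [0.0007,0.02,-0.0009],"yaw": 0,"jaw": 255},
  {"offset": [0.0007,0.032,-0.0009],"yaw": 0,"jaw": 255},
  {"offset": [0.0007,0.036,-0.0009],"yaw": 0,"jaw": 255},
  {"offset": [0.0007,0.039,-0.0009],"yaw": 0,"jaw": 255},
  {"offset": [0.0007,0.042,-0.0009],"yaw": 0,"jaw": 255},
  {"offset": [0.0007,0.044,-0.0009],"yaw": 0,"jaw": 255},
  {"offset": [0.0007,0.044,-0.0009],"yaw": 0,"jaw": 255},
])

```text
clock: 3.22
position: [0.5728, 0.1614, 0.1174]
ee_rot: [-0.676, -0.205, 0.205, 0.677]
ft_force: [-4.9, 0.4, 8.0]
grip_width: 0.0
```

>>> move_arm([
  {"offset": [0,0.003,0],"yaw": 0,"jaw": 255},
  {"offset": [0,0.004,0],"yaw": 0,"jaw": 255},
  {"offset": [0,0.004,0],"yaw": 0,"jaw": 255},
])

```text
clock: 3.47
position: [0.5729, 0.1616, 0.1151]
ee_rot: [-0.676, -0.206, 0.205, 0.677]
ft_force: [-4.7, -1.5, 9.4]
grip_width: -0.002
```

>>> move_arm([
  {"offset": [0,0.002,0],"yaw": 0,"jaw": 255},
  {"offset": [0,0.003,0],"yaw": 0,"jaw": 255},
  {"offset": [0,0.003,0],"yaw": 0,"jaw": 255},
])

```text
clock: 3.72
position: [0.5732, 0.1617, 0.1149]
ee_rot: [-0.676, -0.206, 0.205, 0.677]
ft_force: [-7.6, -3.4, 18.7]
grip_width: 0.0
```

The force rose to 19 N with no further travel, so that is the hard stop. Now lift and check that it latched.

>>> move_arm([
  {"offset": [0,-0.02,0],"yaw": 0,"jaw": 255},
  {"offset": [0,-0.045,0],"yaw": 0,"jaw": 255},
  {"offset": [0,-0.045,0],"yaw": 0,"jaw": 255},
  {"offset": [0,-0.045,0],"yaw": 0,"jaw": 255},
])

```text
clock: 4.05
position: [0.574, 0.1621, 0.162]
ee_rot: [-0.676, -0.208, 0.204, 0.677]
ft_force: [-0.4, -0.9, 0.3]
grip_width: 0.0
```

```bash
cat >> h.py <<'E'
def state():
    "rib height and angle from the wrist camera"
    o=manip.get_obs();w=manip.camera("wrist");K=w["intrinsics"];M=w["mount"];R=Ro.from_quat(o["ee_rot"]).as_matrix()
    d=w["depth"];v,u=np.indices(d.shape);P=np.stack([(u-K[0,2])/K[0,0]*d,(v-K[1,2])/K[1,1]*d,d],-1).reshape(-1,3)
    P=P@M[:3,:3].T+M[:3,3];W=P@R.T+o["position"];ok=d.ravel()>0
    r=np.hypot(*(W[:,:2]-C0).T);nf=ok&((np.abs(P[:,0])>.02)|(np.abs(P[:,2])>.02))
    gd=W[ok&(r>.0375)&(r<.0415)&(W[:,2]>.07)&(W[:,2]<.085)]
    rb=W[ok&(r<.032)&(W[:,2]>.092)&(W[:,2]<.113)];e,V=np.linalg.eigh(np.cov(rb[:,:2].T))
    print("guard rim z",np.median(gd[:,2]).round(4),"rib n",len(rb),"z med/95%",np.percentile(rb[:,2],[50,95]).round(4),"ang",np.degrees(np.arctan2(V[1,1],V[0,1]))%180)
    return w,P,W
E
python3 - <<'E'
from h import *
w,P,W=state()
for y0 in (0,.004,.008,.012):
    f=(P[:,1]>y0)&(P[:,1]<y0+.004)&(np.abs(P[:,0])<.04)&(np.abs(P[:,2])<.04);print(y0,f.sum(),P[f].min(0) if f.any() else 0,P[f].max(0) if f.any() else 0)
c=manip.camera("scene");Q=cloud(c).reshape(-1,3);r=np.hypot(*(Q[:,:2]-C0).T);z=Q[(r<.03)&(Q[:,2]>.095)&(Q[:,2]<.116),2];print("scene",len(z),np.median(z),np.percentile(z,90))
z2=.092+.017
plan([(.020,.030,.14,A0),(.020,.030,z2,A0)])
E
```

```text
guard rim z 0.0772 rib n 1551 z med/95% [0.0991 0.1017] ang 34.12227269637424
0 310 [-1.31044294e-02  2.64786713e-06 -1.42598815e-02] [-0.00721488  0.00398687  0.01294939]
0.004 276 [-0.01303499  0.00400595 -0.01418603] [-0.00771801  0.00799891  0.01288454]
0.008 210 [-0.01319018  0.0080045  -0.01353966] [-0.00786341  0.01195923  0.01182991]
0.012 45 [-0.01283151  0.01207767 -0.00693587] [-0.01195863  0.0141504   0.00558437]
scene 117 0.10154327079650768 0.10386463379877656
pos [0.5727 0.1617 0.1597] x ang 33.81 down [ 7.0e-04  2.6e-03 -1.0e+00] F [-0.36 -0.3  -1.22] grip 0.002 t 4.15 q7 1.88
(0.02, 0.03, 0.14, 33.7) offset [0.0188 0.0197 0.0287] yaw 0.11
(0.02, 0.03, 0.109, 33.7) offset [0.0188 0.0507 0.0287] yaw 0.11
```

It latched: the rib top is at 0.1015, down from 0.108, and the rib angle is still 34°. I move beside the +x half on the +y side and lower the tips to 0.092, above the guard and crown.

>>> move_arm([
  {"offset": [0.019,0,0.031],"yaw": 0,"jaw": 255},
  {"offset": [0.019,0,0.031],"yaw": 0,"jaw": 255},
  {"offset": [0.019,0.02,0.031],"yaw": 0,"jaw": 255},
  {"offset": [0.019,0.04,0.031],"yaw": 0,"jaw": 255},
  {"offset": [0.019,0.05,0.031],"yaw": 0,"jaw": 255},
  {"offset": [0.019,0.05,0.031],"yaw": 0,"jaw": 255},
  {"offset": [0.019,0.05,0.031],"yaw": 0,"jaw": 255},
])

```text
clock: 4.73
position: [0.5709, 0.198, 0.1093]
ee_rot: [-0.676, -0.206, 0.206, 0.677]
ft_force: [-0.0, 0.3, 0.9]
grip_width: 0.003
```

```bash
python3 - <<'E'
from h import *
def rot(t,u=.02,v=.018,z=.109):
    a=np.radians(t);return (u*np.cos(a)+v*np.sin(a),-u*np.sin(a)+v*np.cos(a),z,A0-t)
w,_,_=state()
plan([rot(0)]+[rot(t) for t in (7,14,21,28,35,42)])
E
```

```text
guard rim z 0.0771 rib n 4721 z med/95% [0.0995 0.1071] ang 42.551880052114285
pos [0.5715 0.1982 0.1102] x ang 33.81 down [ 8.0e-04  2.6e-03 -1.0e+00] F [ 1.35  0.5  -0.42] grip 0.001 t 4.7833 q7 1.83
(np.float64(0.02), np.float64(0.018), 0.109, 33.7) offset [-0.0005  0.0012 -0.0142] yaw 0.11
(np.float64(0.022044571214119093), np.float64(0.015428443861440842), 0.109, 26.700000000000003) offset [ 0.0016  0.0012 -0.0168] yaw 7.11
(np.float64(0.023760508646313946), np.float64(0.01262688516097458), 0.109, 19.700000000000003) offset [ 0.0033  0.0012 -0.0196] yaw 14.11
(np.float64(0.02512223162175944), np.float64(0.009637088686043623), 0.109, 12.700000000000003) offset [ 0.0046  0.0012 -0.0226] yaw 21.11
(np.float64(0.026109439987324574), np.float64(0.006503625415742868), 0.109, 5.700000000000003) offset [ 0.0056  0.0012 -0.0257] yaw 28.11
(np.float64(0.026707416740098664), np.float64(0.00327320807018093), 0.109, -1.2999999999999972) offset [ 0.0062  0.0012 -0.0289] yaw 35.11
(np.float64(0.02690724742400733), np.float64(-6.0052685840698145e-06), 0.109, -8.299999999999997) offset [ 0.0064  0.0012 -0.0322] yaw 42.11
```

>>> move_arm([
  {"offset": [0,0.001,-0.009],"yaw": 0,"jaw": 255},
  {"offset": [-0.0005,0.001,-0.0142],"yaw": 0,"jaw": 255},
  {"offset": [0.0005,0.001,-0.0155],"yaw": 3.6,"jaw": 255},
  {"offset": [0.0016,0.001,-0.0168],"yaw": 7.1,"jaw": 255},
  {"offset": [0.0025,0.001,-0.0182],"yaw": 10.6,"jaw": 255},
  {"offset": [0.0033,0.001,-0.0196],"yaw": 14.1,"jaw": 255},
  {"offset": [0.004,0.001,-0.0211],"yaw": 17.6,"jaw": 255},
  {"offset": [0.0046,0.001,-0.0226],"yaw": 21.1,"jaw": 255},
  {"offset": [0.0051,0.001,-0.0241],"yaw": 24.6,"jaw": 255},
  {"offset": [0.0056,0.001,-0.0257],"yaw": 28.1,"jaw": 255},
])

```text
clock: 5.62
position: [0.5911, 0.1795, 0.11]
ee_rot: [-0.705, -0.035, 0.033, 0.707]
ft_force: [-1.0, 1.7, 1.1]
grip_width: -0.003
```

```bash
python3 - <<'E'
from h import *
def rot(t,u=.02,v=.018,z=.109):
    a=np.radians(t);return (u*np.cos(a)+v*np.sin(a),-u*np.sin(a)+v*np.cos(a),z,A0-t)
w,_,_=state();save(w,"w2.png")
plan([rot(t) for t in (28,35,42,49)])
E
```

```text
guard rim z 0.0771 rib n 4580 z med/95% [0.1003 0.1102] ang 23.824360017901512
pos [0.5913 0.1792 0.11  ] x ang 5.24 down [ 0.0018  0.0031 -1.    ] F [-0.02  0.42  1.12] grip 0.004 t 5.6667 q7 1.41
(np.float64(0.026109439987324574), np.float64(0.006503625415742868), 0.109, 5.700000000000003) offset [-0.0007  0.001   0.0008] yaw -0.46
(np.float64(0.026707416740098664), np.float64(0.00327320807018093), 0.109, -1.2999999999999972) offset [ 0.0014  0.001  -0.0017] yaw 6.54
(np.float64(0.02690724742400733), np.float64(-6.0052685840698145e-06), 0.109, -8.299999999999997) offset [ 0.0031  0.001  -0.0045] yaw 13.54
(np.float64(0.02670595302382004), np.float64(-0.00328512908262631), 0.109, -15.299999999999997) offset [ 0.0045  0.001  -0.0075] yaw 20.54
```

View pics/w2.png

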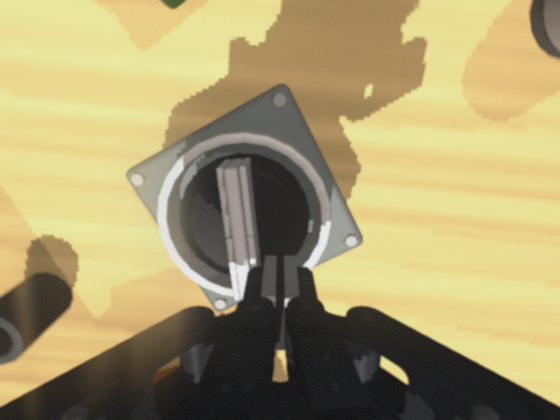

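The rib at (240,225) has turned about 22° from the box and lies against the finger at (265,275). It is still down, so I continue the sweep.

>>> move_arm([
  {"offset": [0.0003,0.001,-0.0005],"yaw": 3,"jaw": 255},
  {"offset": [0.0014,0.001,-0.0017],"yaw": 6.5,"jaw": 255},
  {"offset": [0.0023,0.001,-0.003],"yaw": 10,"jaw": 255},
  {"offset": [0.0031,0.001,-0.0045],"yaw": 13.5,"jaw": 255},
  {"offset": [0.0038,0.001,-0.006],"yaw": 17,"jaw": 255},
  {"offset": [0.0045,0.001,-0.0075],"yaw": 20.5,"jaw": 255},
  {"offset": [0.0045,0.001,-0.0075],"yaw": 20.5,"jaw": 255},
])

```text
clock: 6.25
position: [0.5973, 0.1718, 0.1104]
ee_rot: [-0.699, 0.094, -0.096, 0.702]
ft_force: [-2.1, -0.2, 5.8]
grip_width: -0.004
```

```bash
python3 - <<'E'
from h import *
w,_,_=state();save(w,"w3.png")
c=manip.camera("scene");Q=cloud(c).reshape(-1,3);r=np.hypot(*(Q[:,:2]-C0).T);z=Q[(r<.03)&(Q[:,2]>.095)&(Q[:,2]<.116),2];print("scene",len(z),np.median(z),np.percentile(z,90))
plan([(.027,-.0033,.109,A0-49)])
E
```

```text
guard rim z 0.077 rib n 4674 z med/95% [0.1012 0.1098] ang 1.6728906292629233
scene 24 0.10183945301325255 0.10524729404435298
pos [0.5972 0.1721 0.1104] x ang -15.21 down [ 0.0032  0.0042 -1.    ] F [-1.79  1.61  6.23] grip -0.001 t 6.35 q7 1.1
(0.027, -0.0033, 0.109, -15.299999999999997) offset [-0.0005  0.0014  0.0001] yaw 0.09
```

View pics/w3.png

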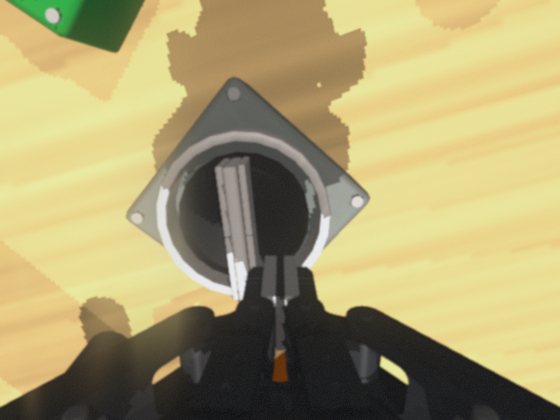

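The rib kept pace with the finger and is now at about 43° (0.75 rad), past the release angle. The 6 N upward force suggests the released button is rubbing on the finger. I back straight off the rib side, then rise.

>>> move_arm([
  {"offset": [0,0,0.006],"yaw": 0,"jaw": 255},
  {"offset": [0,0,0.02],"yaw": 0,"jaw": 255},
  {"offset": [0,0,0.03],"yaw": 0,"jaw": 255},
  {"offset": [0,-0.03,0.03],"yaw": 0,"jaw": 255},
  {"offset": [0,-0.06,0.03],"yaw": 0,"jaw": 255},
  {"offset": [0,-0.08,0.03],"yaw": 0,"jaw": 255},
  {"offset": [0,-0.08,0.03],"yaw": 0,"jaw": 255},
])

```text
clock: 6.93
position: [0.6072, 0.2017, 0.1957]
ee_rot: [-0.698, 0.09, -0.096, 0.704]
ft_force: [1.2, 0.4, 0.3]
grip_width: -0.003
```

```bash
python3 - <<'E'
from h import *
w,_,_=state();save(w,"w4.png")
for n in("scene","top"):
    c=manip.camera(n);Q=cloud(c).reshape(-1,3);r=np.hypot(*(Q[:,:2]-C0).T);z=Q[(r<.03)&(Q[:,2]>.095)&(Q[:,2]<.116),2];print(n,len(z),np.median(z) if len(z) else 0)
plan([])
E
```

```text
guard rim z 0.077 rib n 2184 z med/95% [0.1046 0.1079] ang 33.91896996337161
scene 21 0.10472056233427157
top 136 0.10724480262342087
pos [0.6047 0.2011 0.19  ] x ang -15.15 down [ 0.0029  0.0041 -1.    ] F [-0.55  0.73 -1.3 ] grip -0.001 t 7.0833 q7 1.04
```

View pics/w4.png

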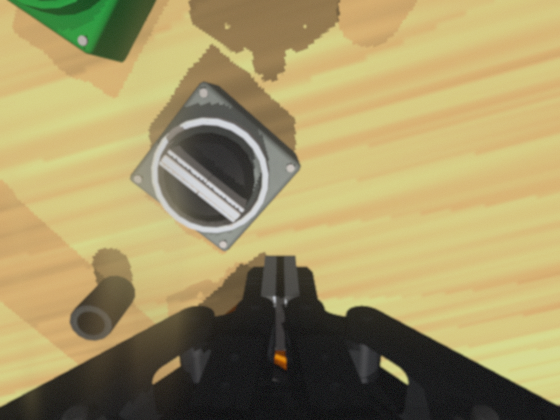

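The wrist view shows the rib at (203,185) back at its rest angle of 33.9°. Its top is at 0.108 (it was 0.1017 when latched), and the tool is clear of everything. I hand in.

```bash
python3 -c "
from h import *
print(manip.hand_in())"
```

```text
the job is handed in; nothing more can be done
None
```

The job is done and handed in at about 7 s of robot time, well inside the 38 s limit; hand-in gives no verdict.

- **Press:** I pressed the grey stop button with closed fingers until it stopped moving (about 10 mm of travel, 19 N). After I lifted off, the rib top stayed at 0.1015 m, so it had latched.
- **Twist:** I pushed the +y side of the rib's +x half clockwise to about 43° (0.75 rad) with the jaws shut, so nothing was pinched. The tool felt about 6 N upward at the end of the push. I took this as the released button rubbing on the finger, and it was gone once I backed off.
- **Last checks:** The rib is back at its rest angle (33.9°; 33.7° before). The wrist camera puts its top at 0.108 m and the top camera at 0.107 m, the same as before the press. The scene camera read lower, 0.1047 m, but from only 21 points. The tool is clear of everything.
- **Other items:** I never brought the tool to the start button, the look-alikes or the loose things. I did not re-measure their positions at the end.

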